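# Click shut the cover of the parts tray

### The job

The cover lies loosely on the pale blue parts tray: with closed fingertips, press down the white rim section on each of its four sides until every one has clicked shut, level with the corner blocks. Only press: the tray stays standing where it is, never lifted or shoved along, and the little brass piece on the cover and everything around the tray is left where it stands. Then draw the hand clear.

Things in the scene. Friction and masses are not known exactly. Their poses are not given: they have to be found in the camera images.
- tray: pale blue tray of small parts with its cover on, loose on a dark mat, 0.75 kg. 170 mm (its x) by 240 mm (its y). Origin: centre of the underside, z up; at yaw 0 x points away from the robot. On top: a fixed clear middle panel 120 x 190 mm (top at 48 mm), four fixed blue corner blocks 24 x 24 mm (tops at 50 mm) and between them, along the sides, four white rim sections, each snapping down by itself.
- press_near (a point): middle of the top face of the near white rim section (at tray x = -73 mm (the side nearest the robot), 188 mm long along tray y, 24 mm wide, 12 mm thick). The point moves with the section: 57 mm above the table while unclipped, 50 mm (level with the corner blocks) when clicked shut.
- rim_near (a joint): how far the near rim section has gone down, in m: 0 = unclipped, 7 mm proud of the corner blocks; 0.007 = clicked shut, on its stop. It slides straight down wherever along its length it is pressed. A spring catch resists, hardest at first (about 7 N), until about 4 mm down, then snaps it shut and keeps it shut; released sooner, it springs back up.
- press_far (a point): middle of the top face of the far white rim section (at tray x = +73 mm (the side farthest from the robot), 188 mm long along tray y, 24 mm wide, 12 mm thick). The point moves with the section: 57 mm above the table while unclipped, 50 mm (level with the corner blocks) when clicked shut.
- rim_far (a joint): how far the far rim section has gone down, in m: 0 = unclipped, 7 mm proud of the corner blocks; 0.007 = clicked shut, on its stop. It slides straight down wherever along its length it is pressed. A spring catch resists, hardest at first (about 7 N), until about 4 mm down, then snaps it shut and keeps it shut; released sooner, it springs back up.
- press_left (a point): middle of the top face of the left white rim section (at tray y = +108 mm, 118 mm long along tray x, 24 mm wide, 12 mm thick). The point moves with the section: 57 mm above the table while unclipped, 50 mm (level with the corner blocks) when clicked shut.
- rim_left (a joint): how far the left rim section has gone down, in m: 0 = unclipped, 7 mm proud of the corner blocks; 0.007 = clicked shut, on its stop. It slides straight down wherever along its length it is pressed. A spring catch resists, hardest at first (about 7 N), until about 4 mm down, then snaps it shut and keeps it shut; released sooner, it springs back up.
- press_right (a point): middle of the top face of the right white rim section (at tray y = -108 mm, 118 mm long along tray x, 24 mm wide, 12 mm thick). The point moves with the section: 57 mm above the table while unclipped, 50 mm (level with the corner blocks) when clicked shut.
- rim_right (a joint): how far the right rim section has gone down, in m: 0 = unclipped, 7 mm proud of the corner blocks; 0.007 = clicked shut, on its stop. It slides straight down wherever along its length it is pressed. A spring catch resists, hardest at first (about 7 N), until about 4 mm down, then snaps it shut and keeps it shut; released sooner, it springs back up.
- finial: small turned brass piece standing loose on the clear panel of the cover, 26 mm diameter, 26 mm tall; origin centre of its underside. Stays where it is.
- jar: amber glass jar with black cap, 48 mm diameter, 60 mm tall, standing beside the tray on its left; origin centre of its underside. Bystander.
- driver: screwdriver with wooden handle lying beside the tray on its right, roughly along that side; about 200 mm long, under 30 mm high. Bystander.
- carton: small closed cardboard carton, 60 x 50 x 100 mm tall, to the left; origin centre of its underside. Bystander.
- mallet: hammer lying to the right, about 260 mm long, under 30 mm high. Bystander.
- pot: white ceramic cup, 64 mm diameter, 70 mm tall, to the right; origin centre of its underside. Bystander.
- spool: copper cylinder, 44 mm diameter, 40 mm tall, to the left; origin centre of its underside. Bystander.
Mind the look-alikes: they are no part of the job. There is more than one size of the finial; the job needs the smaller.

How it is judged:
At the end, for the whole second after the job is handed in: All four rim sections are down by more than 5.5 mm of their 7 mm (clicked shut); the tray stands flat and still on the table within 30 mm of where it was, and the brass piece still stands upright on its cover (value of joint each of rim_near, rim_far, rim_left, rim_right above 0.0055 m and distance of tray from where it was at the start of the episode below 0.03 m and height (world z) of tray below 0.006 m and angle between tray's own z axis and vertical below 0.05 rad and linear speed of tray below 0.02 m/s and z of finial in the frame of tray above 0.044 m and angle between finial's own z axis and vertical below 0.2 rad); the robot touches nothing.
It fails at once if the tray is lifted or tipped (underside more than 10 mm up, or tilted over 0.12 rad) (height (world z) of tray above 0.01 m or angle between tray's own z axis and vertical above 0.12 rad).
It fails at once if the tray is shoved more than 30 mm (distance of tray from where it was at the start of the episode above 0.03 m).
It fails at once if the brass piece on the cover is picked up, knocked over or carried off (over 40 mm, or tilted over 0.6 rad) (distance of finial from where it was at the start of the episode above 0.04 m or angle between finial's own z axis and vertical above 0.6 rad).
It fails at once if a bystander is moved more than 30 mm (distance of any of jar, driver, carton, mallet, pot, spool from where it was at the start of the episode above 0.03 m).
It also fails if it takes over 51 s, if anything falls off the work surface, if the arm or the gripper's body presses on something with over 40 N, if the wrist force passes 120 N, or if a joint passes its speed limit or range.

### The arm

A 6-joint arm with a two-finger parallel gripper is mounted at the origin on the work surface. World frame = base frame: x ahead of the robot, y to its left, z up, the work surface at z = 0. Lengths are in m, angles in rad, forces in N, time in s.
With the tool pointing down it reaches from about 0.35 to 0.775 m from the base axis. Payload 7.3 kg.
Tool frame: the origin (TCP) lies on the mounting face of the last link; the fingertips stand 178 mm ahead of it and the grasp point (between the pads) lies 159 mm ahead of it; z points along the fingers, y is the line along which they close (so a half turn about z gives the same grasp; the last joint's range is limited). The gripper opens to 92 mm and grips with 3 to 60 N. Pads are 19 mm wide; open, the fingers measure 130 mm over their backs; the gripper's body (75 mm by 190 mm) begins 47 mm behind the grasp point.
Start: joints at [-1.407, 0.342, 1.524, -0, 1.275, -0.146], TCP at [0.16, -0.5, 0.405] pointing down, gripper open.
Joint ranges: [-2.53, 2.53], [-0.77, 2.02], [0.04, 2.7], [-1, 4.14], [0.28, 2.66], [-3.11, 3.11]. Speed limits (rad/s): [2.57, 2.57, 3.14, 3.14, 3.14, 3.14].

### API

Orientations are given as a unit quaternion [x, y, z, w].
In Python, from station import robot gives the robot as it stands. Calls block until the motion is done:
- robot.move_pose(position, orientation): joint-space move of the TCP to a pose.
- robot.move_straight(position, rotation=None, velocity=0.15): straight line of the TCP; rotation=None keeps the orientation; velocity is the mean speed in m/s.
- robot.move_j(angles): joint-space move.
- robot.gripper_open() and robot.clamp(): open the fingers fully, or close them until they stop; the grip force is fixed at half the most.
- robot.sleep(seconds).
- robot.solve_ik(position, orientation): joint angles nearest the present ones, or None.
- robot.get_image(name): name is "side" or "top"; returns a dict with "pixels" (480x640x3 uint8, red, green, blue), "z_map" (480x640 float32, m along the optical axis (not along the pixel's ray), 0 where there is no reading), "mtx" (3x3 intrinsics, pixels), "xyz" and "rotation" of the camera in the world. Camera axes: x right, y down, z forward; pixel columns grow to the right and rows downward; lengths in m; the calibration is good to about 2 mm. A picture is of the moment at which its call begins.
A pose or a line that the arm cannot do raises robot.IKError and nothing moves.
- robot.sign_off(): hands the job in; it is judged then, once.
Trained networks look in a picture, given as the dict that the camera call returned (one of the last four; its "shot" number tells which), for a name from the list of things; names that differ only in an ending like _2 or _b are one class to them, and where a whole thing is asked for, a point or a joint stands for the part that bears it (a point fixed in the world has none). Each returns a list of dicts, best first, with "p" (0 to 1); they miss things now and then, are a little off and sometimes report something else, mostly with a low value. They report only what shows in the picture. A call takes as long as a camera call. They do not tell look-alikes from the thing itself.
- robot.silhouettes(picture, query): "region" (480x640 bool, what is visible of it) and "bbox" ([left, top, width, height] in pixels, round what is visible of it).
Readings, each from a call of its own:
- robot.get_t(): time.
- robot.get_q(): joint angles.
- robot.get_joint_velocities(): joint speeds.
- robot.get_effort(): joint torques, N m.
- robot.get_ee_pos(): TCP position.
- robot.get_eef_rot(): TCP orientation.
- robot.get_ft_force(): force on the tool from outside, world axes, zero at the start.
- robot.get_moment(): the same for the moment, N m.
- robot.get_opening(): finger opening in m.
- robot.get_grip_force(): force on a finger pad.
Only numpy, scipy, OpenCV 4.12 (cv2) and the standard library are available. Lean on these libraries where they do the work, as an engineer would, in place of code of your own. Each camera call takes 0.05 s, during which the arm holds its last target. There are 200 camera calls.

## Working session

There is one attempt and no reset: what is moved stays moved. The work goes in short steps, each a Python script; the robot and the scene stay as the last script left them, time stands still between calls to the robot, and variables do not carry over. Pictures are saved under pics/ and viewed, at most 10 in all, crops included, and the job is handed in when it is done.

```bash
mkdir -p pics; cat > h.py <<'E'
import numpy as np, cv2
from station import robot
def world(im, mask=None):
    z=im["z_map"]; v,u=np.nonzero((z>0) if mask is None else (mask&(z>0)))
    d=z[v,u]; K=np.array(im["mtx"])
    c=np.stack([(u-K[0,2])/K[0,0]*d,(v-K[1,2])/K[1,1]*d,d],1)
    R=np.array(im["rotation"])
    if R.shape!=(3,3):
        from scipy.spatial.transform import Rotation
        R=Rotation.from_quat(R).as_matrix()
    return c@R.T+np.array(im["xyz"]),u,v
def save(im,n): cv2.imwrite("pics/"+n,cv2.cvtColor(im["pixels"],cv2.COLOR_RGB2BGR))
E
python3 - <<'E'
from h import *
for n in("top","side"):
    im=robot.get_image(n); save(im,n+"0.png"); print(n,im["xyz"],im["rotation"])
    for q in("tray","press_near","press_left","finial","jar","carton","pot","driver"):
        for r in robot.silhouettes(im,q)[:2]:
            p,_,_=world(im,r["region"])
            print(q,round(r["p"],2),r["bbox"],np.median(p,0).round(3) if len(p) else None)
    if n=="top": np.savez("top.npz",**{k:im[k] for k in("pixels","z_map","mtx","xyz","rotation")})
print(robot.get_t(),robot.get_ft_force(),robot.get_eef_rot())
E
```

```text
top [0.47866151 0.0141771  1.38697976] [-0.70148961  0.7120204  -0.02528465  0.01731935]
tray 0.91 [309.9, 197.8, 103.6, 79.8] [ 0.568 -0.095  0.05 ]
press_near 0.59 [319.9, 260.9, 85.0, 16.1] [ 0.496 -0.102  0.056]
press_left 0.18 [322.2, 260.6, 84.2, 15.7] [ 0.496 -0.099  0.056]
finial 0.71 [361.2, 172.8, 17.0, 14.8] [ 0.713 -0.123  0.03 ]
finial 0.69 [144.8, 183.8, 38.6, 37.7] [0.655 0.356 0.097]
jar 0.77 [272.6, 250.1, 15.7, 14.8] [0.529 0.091 0.059]
carton 0.96 [142.8, 181.5, 44.0, 38.6] [0.656 0.357 0.097]
carton 0.74 [314.9, 198.2, 85.7, 16.0] [ 0.642 -0.095  0.056]
pot 0.85 [458.3, 176.0, 28.9, 25.4] [ 0.689 -0.371  0.037]
driver 0.97 [431.9, 193.0, 11.8, 84.9] [ 0.54  -0.286  0.021]
driver 0.72 [454.3, 175.5, 33.5, 26.6] [ 0.688 -0.37   0.037]
side [ 0.48484778 -0.75384813  0.53868665] [ 0.87114602 -0.04618405  0.01876666 -0.48848691]
tray 0.88 [277.8, 231.5, 119.1, 114.7] [ 0.568 -0.153  0.047]
press_near 0.81 [275.5, 246.5, 27.2, 66.0] [ 0.499 -0.122  0.055]
press_left 0.91 [292.5, 235.1, 54.8, 9.7] [0.556 0.001 0.055]
press_left 0.44 [419.0, 352.3, 50.8, 70.6] [ 0.686 -0.37   0.047]
finial 0.88 [402.1, 278.3, 18.9, 23.1] [ 0.715 -0.137  0.02 ]
finial 0.62 [337.3, 260.5, 13.4, 19.0] [ 0.59  -0.118  0.061]
pot 0.66 [418.5, 353.2, 50.0, 70.1] [ 0.686 -0.369  0.047]
driver 0.92 [287.8, 358.1, 130.7, 24.4] [ 0.541 -0.296  0.019]
driver 0.59 [350.9, 235.7, 43.0, 65.3] [ 0.643 -0.112  0.055]
0.9 [ 0.02112475  0.20856224 -0.2877736 ] [9.88025412e-01 1.54291234e-01 1.67613728e-08 3.55274189e-05]
```

View pics/top0.png

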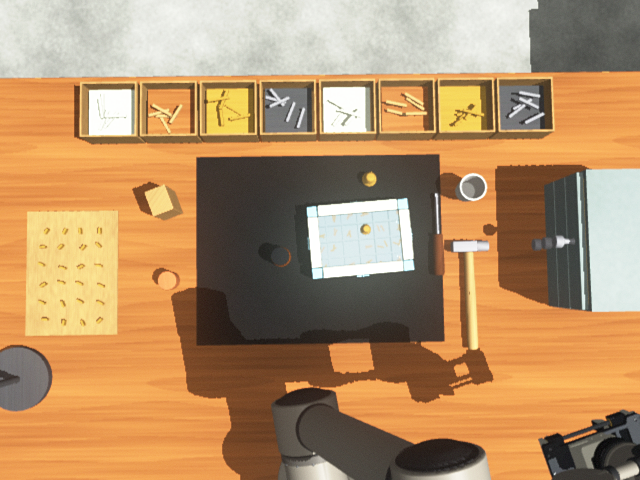

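View pics/side0.png

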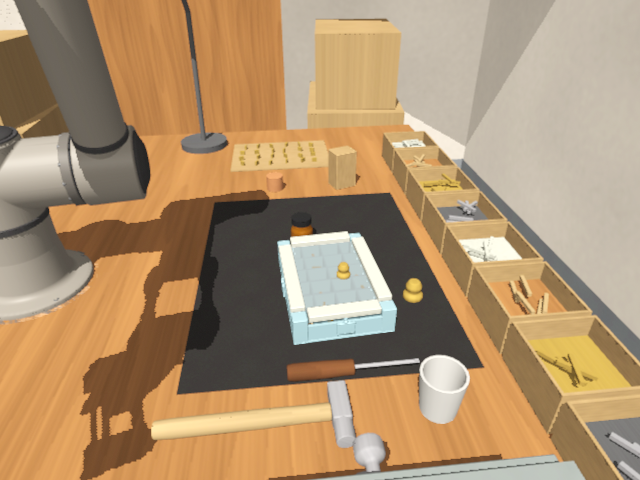

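The smaller brass piece is at top (366,229), on the tray's panel. It fits the finial's description, while the larger one at (369,179) stands on the mat behind the tray. Neither gets touched. Next I fit the tray pose from depth.

```bash
cat > fit.py <<'E'
from h import *
def fit():
    im=robot.get_image("top"); p,u,v=world(im)
    r=robot.silhouettes(im,"tray")[0]
    box=(p[:,0]>.45)&(p[:,0]<.70)&(p[:,1]>-.26)&(p[:,1]<.05)
    m=box&(p[:,2]>.035)&(p[:,2]<.064)
    msk=np.zeros((480,640),np.uint8); msk[v[m],u[m]]=1
    n,l,s,_=cv2.connectedComponentsWithStats(msk); k=1+np.argmax(s[1:,4])
    q=p[m][l[v[m],u[m]]==k]
    rect=cv2.minAreaRect(q[:,:2].astype(np.float32))
    return im,p,q,rect
if __name__=="__main__":
    im,p,q,rect=fit(); print(rect)
    (cx,cy),(w,h),a=rect
    t=np.radians(a if w<h else a-90); c,s=np.cos(t),np.sin(t)
    L=(q[:,:2]-[cx,cy])@np.array([[c,-s],[s,c]])
    print("yaw",t)
    for n,x,y in(("near",-.073,0),("far",.073,0),("left",0,.108),("right",0,-.108)):
        d=(abs(L[:,0]-x)<.012)&(abs(L[:,1]-y)<.02)
        print(n,np.array([cx+c*x-s*y,cy+s*x+c*y]).round(4),np.median(q[d,2]).round(4))
    f=(p[:,2]>.064)&(p[:,2]<.085)&(np.hypot(p[:,0]-cx,p[:,1]-cy)<.08); print("finial",p[f].mean(0),f.sum())
    z=(p[:,2]>.052)&(np.hypot(p[:,0]-.529,p[:,1]-.088)<.03); print("jar",p[z].mean(0))
E
python3 fit.py
```

```text
((0.569146990776062, -0.09571622312068939), (0.17821137607097626, 0.2484273612499237), 2.026054859161377)
yaw 0.035361328118396027
near [ 0.4962 -0.0983] 0.0557
far [ 0.6421 -0.0931] 0.0565
left [0.5653 0.0122] 0.0546
right [ 0.573  -0.2036] 0.0537
finial [ 0.58922112 -0.10795571  0.07128233] 61
jar [0.52949112 0.09265661 0.05950295]
```

```bash
cat > press.py <<'E'
from h import *
from scipy.spatial.transform import Rotation as Ro
C=np.array([.5691,-.0957]); T=.037; TIP=.178
A=np.array([[np.cos(T),-np.sin(T)],[np.sin(T),np.cos(T)]])
S={"near":(-.073,0),"far":(.073,0),"left":(0,.108),"right":(0,-.108)}
def quat(side):
    d=A@(np.array([0,1.]) if side in("near","far") else np.array([1.,0]))
    best=None
    for sg in(1,-1):
        y=np.array([*(sg*d),0]); z=np.array([0,0,-1.])
        q=Ro.from_matrix(np.stack([np.cross(y,z),y,z],1)).as_quat()
        ang=(Ro.from_quat(q)*Ro.from_quat(robot.get_eef_rot()).inv()).magnitude()
        if best is None or ang<best[0]: best=(ang,q)
    return best[1]
def press(side):
    xy=C+A@np.array(S[side]); q=quat(side)
    P=lambda z:[*xy,z+TIP]
    robot.move_pose(P(.11),q); robot.move_straight(P(.064),velocity=.1); robot.sleep(.1)
    f0=robot.get_ft_force()[2]; log=[]
    for k in range(1,17):
        z=.061-.001*k
        robot.move_straight(P(z),velocity=.02)
        f=robot.get_ft_force()[2]-f0; log.append((round(z,3),round(float(robot.get_ee_pos()[2]-TIP),4),round(float(f),1)))
        if f>25 or (z<.0515 and f>10): break
    robot.move_straight(P(.11),velocity=.15)
    print(side,robot.get_t(),log)
E
python3 - <<'E'
from press import *
robot.clamp(); print(robot.get_opening(),robot.get_t())
press("near")
im=robot.get_image("side"); save(im,"s1.png")
E
```

```text
0.00026118134505998344 2.4417
near 8.75 [(0.06, 0.06, 0.5), (0.059, 0.059, -0.3), (0.058, 0.0579, -0.3), (0.057, 0.0569, -0.7), (0.056, 0.056, -0.1), (0.055, 0.0549, -0.8), (0.054, 0.0539, 0.3), (0.053, 0.0529, -0.8), (0.052, 0.0519, -0.1), (0.051, 0.0509, -0.3), (0.05, 0.0503, 2.1), (0.049, 0.0501, 11.8)]
```

```bash
python3 - <<'E'
import cv2
a=cv2.imread("pics/side0.png")[220:350,260:410];b=cv2.imread("pics/s1.png")[220:350,260:410]
cv2.imwrite("pics/c1.png",cv2.resize(cv2.hconcat([a,b]),(800,347),interpolation=cv2.INTER_CUBIC))
E
python3 fit.py
```

```text
((0.574218213558197, -0.09532362222671509), (0.17017479240894318, 0.24868598580360413), 6.8515424728393555)
yaw 0.11958197499128091
near [ 0.5017 -0.104 ] nan
far [ 0.6467 -0.0866] 0.0565
left [0.5613 0.0119] 0.0549
right [ 0.5871 -0.2026] 0.0535
finial [ 0.58983893 -0.10837337  0.0716604 ] 60
jar [0.52956764 0.09278649 0.05939381]
  return _methods._mean(a, axis=axis, dtype=dtype,
  ret = ret.dtype.type(ret / rcount)
```

View pics/c1.png

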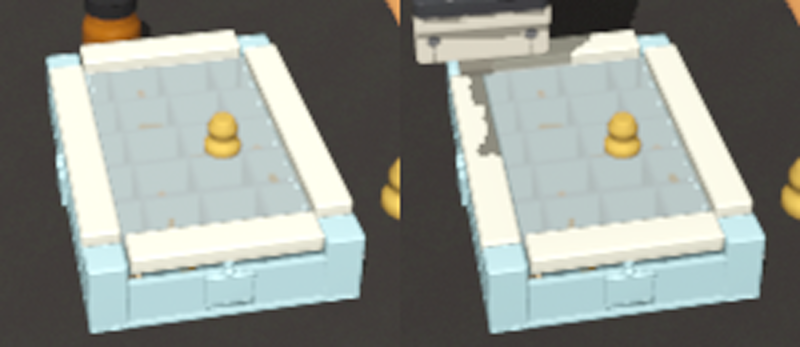

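The near section now looks level with its corner blocks (right half, step gone at about (490,245)), and the tray has not moved. On to the other three, then measure.

```bash
python3 - <<'E'
from press import *
for s in("left","far","right"): press(s)
robot.move_pose([.40,-.42,.40],robot.get_eef_rot()); print(robot.get_t())
for n in("top","side"):
    im=robot.get_image(n); save(im,n+"2.png"); p,_,_=world(im)
    L=(p[:,:2]-C)@A
    for k,(x,y) in S.items():
        hx,hy=(.008,.08) if y==0 else (.045,.008)
        d=(abs(L[:,0]-x)<hx)&(abs(L[:,1]-y)<hy)&(p[:,2]>.03)&(p[:,2]<.07)
        print(n,k,d.sum(),np.median(p[d,2]).round(4) if d.any() else None)
    for cx in(-.073,.073):
        for cy in(-.108,.108):
            d=(abs(L[:,0]-cx)<.007)&(abs(L[:,1]-cy)<.007)&(p[:,2]>.03)
            print(n,"corner",d.sum(),np.median(p[d,2]).round(4) if d.any() else None)
print(robot.get_t())
a=cv2.imread("pics/side0.png")[220:350,260:410];b=cv2.imread("pics/side2.png")[220:350,260:410]
cv2.imwrite("pics/c2.png",cv2.resize(cv2.hconcat([a,b]),(800,347),interpolation=cv2.INTER_CUBIC))
E
```

```text
left 15.1083 [(0.06, 0.06, -0.3), (0.059, 0.059, -0.2), (0.058, 0.0579, -0.1), (0.057, 0.0569, -0.0), (0.056, 0.0559, 0.6), (0.055, 0.055, 0.4), (0.054, 0.0538, -0.1), (0.053, 0.0528, -0.4), (0.052, 0.0519, -0.4), (0.051, 0.0509, -0.2), (0.05, 0.0503, 2.4), (0.049, 0.0502, 9.6), (0.048, 0.0501, 17.6)]
far 23.75 [(0.06, 0.06, -0.0), (0.059, 0.059, -0.1), (0.058, 0.0579, 0.7), (0.057, 0.0569, 0.1), (0.056, 0.056, 0.5), (0.055, 0.055, 1.0), (0.054, 0.0537, -1.0), (0.053, 0.0527, 0.4), (0.052, 0.0518, -0.4), (0.051, 0.0509, -0.3), (0.05, 0.0503, 2.6), (0.049, 0.0502, 8.8), (0.048, 0.0501, 14.3)]
right 29.35 [(0.06, 0.06, 0.8), (0.059, 0.059, -0.3), (0.058, 0.0579, -0.3), (0.057, 0.0569, -0.0), (0.056, 0.0561, 0.7), (0.055, 0.0548, -0.1), (0.054, 0.0538, -0.3), (0.053, 0.0529, 0.1), (0.052, 0.0519, 0.3), (0.051, 0.0509, 0.7), (0.05, 0.0503, 3.0), (0.049, 0.0502, 10.4)]
30.5
top near 464 0.0499
top far 452 0.05
top left 256 0.0493
top right 257 0.0496
top corner 30 0.0496
top corner 36 0.0495
top corner 36 0.0493
top corner 32 0.0485
side near 167 0.0489
side far 472 0.0489
side left 183 0.0485
side right 360 0.0492
side corner 55 0.0489
side corner 0 None
side corner 60 0.049
side corner 22 0.0489
30.6
```

View pics/c2.png

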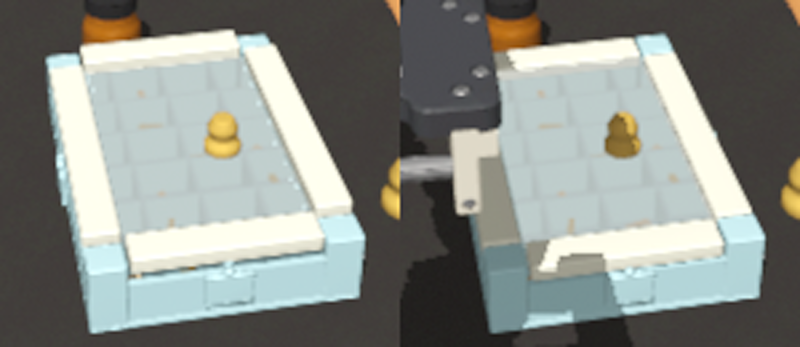

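The right half shows all four sections level with the corner blocks (both cameras read 48–50 mm for sections and corners). The brass piece is upright, the tray has not moved and the hand is clear.

```bash
python3 -c "
from h import *
robot.sleep(.3); print(robot.sign_off(), robot.get_t())"
```

```text
the job is handed in; nothing more can be done
the job is handed in; nothing more can be done
```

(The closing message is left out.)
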